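# Tilt a relief-carving panel under the lip of its holding board and flip the dog over it

## Task

The relief panel is lying loose across the top of its holding board. Set it in its bed for carving: get its far edge down and hooked under the steel lip at the back, bring its near edge down behind the front stop so that the panel lies flat on the bed, then tip the L-shaped dog over fully so that its long leg lies across the panel's corner. Leave the gouges, the sanding block and the small offcut where they are.

Things in the scene. Friction and masses are not known exactly. Their poses are not given: they have to be found in the camera images.
- holding_board: Fixture screwed to the bench: plywood base, x -133 to 129 mm, y -105 to 121 mm in its own frame, top (the bed) at z = 18 mm. Origin on the bench top; at yaw 0 +x points away from the robot, y left, z up. The bed runs from the front stop (x = -77.5) to the rear block (x = 78.5). Low side guides, inner faces at y = +67 and -67, top at z = 28. Nothing behind the lip is higher than it.
- stop_edge (a point): Middle of the front stop's upper inner edge, at x = -77.5, z = 38 mm of the board. The stop is a wooden bar, 40 mm deep toward the robot from here and 160 mm wide (y -80 to 80), its top 20 mm above the bed. The panel goes in only tilted: with its near edge resting on the stop the far edge slides under the lip, until the near edge drops clear of the stop.
- lip_edge (a point): Middle of the lower front edge of the steel lip, at x = 56.5, z = 42.5 mm of the board: 24.5 mm above the bed. The lip is a plate 3 mm thick (top at z = 45.5) and 174 mm wide on the rear block; it reaches 22 mm forward over the bed.
- panel: Loose basswood panel 150 (x) x 120 (y) x 20 mm, about 0.22 kg, a low rosette on top (75 mm across, 5 mm high, not solid). Origin at the centre of its underside, z out of the carved face. At the start it lies across lip (5 to 10 mm over its front edge) and stop, sloping 3 degrees down to the robot. Pushed about 15 mm toward the robot its far edge falls to the bed. Play when seated: 6 mm in x, 7 mm each side.
- panel_far_edge (a point): Middle of the panel's lower far edge, on its underside, 75 mm from its centre.
- panel_near_edge (a point): Middle of the panel's lower near edge, on its underside, 75 mm from its centre.
- flip_dog (a joint): Angle of the L-shaped dark steel dog beside the panel's near left corner, rad. 0 to 0.1 (start): short leg lying outward (+y of the board) on its block, long leg standing up. Grows as the long leg tips toward -y over the panel. 1.57: long leg level, its underside 1 mm above a seated panel, short leg upright; it stops on the panel at 1.6. Stiff pivot (1 to 2 N at the tip); it stays where it is left.
- dog_pivot (a point): Middle of the dog's pivot, fixed at x = -52, y = 80, z = 43 mm of the board; its axis lies along the board's x. From it the long leg reaches 46 mm, the short leg 30 mm; both are 26 mm wide (along x) and 8 mm thick.
- dog_tip (a point): End of the dog's long leg, middle of its width and thickness.
- gouge_a: Bystander: straight gouge with a pale boxwood handle, 297 mm long, lying loose on the bench to the right of the board. Origin under its middle.
- gouge_b: Bystander: V parting tool with a wooden handle, 262 mm long, lying loose to the right of it. Origin under its middle.
- sander: Bystander: brown cork sanding block, 112 x 64 x 33 mm, lying loose to the left of the board. Origin under its centre.
- offcut_a: Bystander: small wood offcut 40 x 50 x 24 mm, loose on the bench to the left of the board. Origin under its centre.
Mind the look-alikes: they are no part of the job. There is more than one size of the panel; the one meant has the size given above.

How it is judged:
On the way, in this order (a step that is already met when the one before it is completed fails the run):
1. the panel is tilted: its far edge is down on the bed and under the lip while its near edge is still up (x of panel_far_edge in the frame of holding_board above 0.0595 m and z of panel_far_edge in the frame of holding_board below 0.026 m and z of panel_near_edge in the frame of holding_board above 0.024 m), for 0.04 s.
2. the panel lies flat on the bed, far edge under the lip, near edge behind the front stop (x of panel_far_edge in the frame of holding_board above 0.0655 m and z of each of panel_far_edge, panel_near_edge in the frame of holding_board below 0.0215 m and angle between the z axis of panel and the z axis of holding_board, either way round below 0.025 rad), for 0.2 s.
At the end, for the whole second after the job is handed in: The panel lies still and flat on the bed (both end edges within 3.5 mm of the bed, face within 1.4 degrees of the board's), its far edge at least 9 mm under the lip, and the dog is tipped over it (joint above 1.45 rad) (all of step 2 and value of joint flip_dog above 1.45 rad and linear speed of panel below 0.02 m/s); the robot touches nothing.
It fails at once if a gouge, the sanding block or the small offcut is shifted by more than 30 mm (distance of any of gouge_a, gouge_b, sander, offcut_a from where it was at the start of the episode above 0.03 m).
It also fails if it takes over 51 s, if anything falls off the work surface, if the arm or the gripper's body presses on something with over 40 N, if the wrist force passes 120 N, or if a joint passes its speed limit or range.

## Robot

A 7-joint arm with a two-finger parallel gripper is mounted at the origin on a cart in front of the work surface, level with it; the furniture and walls round the work are solid. World frame = base frame: x ahead of the robot, y to its left, z up, the work surface at z = 0. Lengths are in m, angles in rad, forces in N, time in s.
With the tool pointing down it reaches from about 0.4 to 0.85 m from the base axis. Payload 4.5 kg.
Tool frame: the origin (TCP) lies on the centre line of the jaws, within the pads' length; the fingertips stand ahead of it and the grasp point (between the pads) lies 6 mm ahead of it (r.tcp_to_tips is the x of the fingertips in the tool frame, in m); x points along the fingers, y is the direction in which the jaws open and shut, and the axes are right-handed (so a half turn about x gives the same grasp; the last joint's range is limited). The gripper opens to 88 mm and grips with 3 to 60 N. Pads are 18 mm wide; open, the fingers measure 123 mm over their backs; the gripper's body (75 mm by 187 mm) begins 45 mm behind the grasp point.
Start: joints at [-1.13, 0.689, -0.195, 1.565, 0.157, 0.902, -0.215], TCP at [0.247, 0.574, 0.264] pointing down, gripper open.
Joint ranges: [-3.01, 3.01], [-0.46, 2.08], [-1.47, 1.51], [0.13, 2.56], [-1, 4.14], [0.04, 2.09], [-2.66, 2.66]. Speed limits (rad/s): [2.57, 2.57, 3.14, 3.14, 3.14, 3.14, 3.14].

## Interface

Orientations are given as a unit quaternion [x, y, z, w].
In Python, from plant import r gives the robot as it stands.
- The arm moves only by the tool play_rows, never from a script. Its argument "targets" is a list of rows, each a list of 3 entries, a list of its own where there are three numbers: the turn, a rotation vector about the world's x, y, z in rad, then the shift along the world's x, y, z in units of 40 mm (1.0 is 40 mm), then the closure in counts, from 0 (fully open) to 255 (shut). A call has 1 to 5 rows; each row shifts and turns the commanded pose from where the row before left it; what a row does not reach is not made up. A row lasts 1/10 s, in which the tool goes at most 50 mm and 8.59 degrees, less where a joint would pass 70% of its speed; a pose out of reach is approached as far as the arm can. A call is refused whole if a number of a shift passes 1 or a number of a turn 0.15, either way. A call with a gripper value outside its range is refused whole. The fingers move at their own pace and stop on an object; "newtons" is the grip in N (left out, the last holds). Time passes only in rows, so rows that do not move let the fingers close. It gives the time, the measured TCP pose, the force and the opening at its end, in the units of the state.
- r.get_state(): the state, without advancing time (a new reading comes with each control period).
- r.snapshot(name): name is "side" or "top"; returns a dict with "color" (400x640x3 uint8, red, green, blue), "fx", "fy", "cx", "cy" (pixels), "cam_to_world" (4x4, takes a point from camera to world coordinates). Camera axes: x right, y up, looking along -z (the intrinsics and any distortion apply to the point x, -y, -z); pixel columns grow to the right and rows downward; lengths in m; the calibration is good to about 2 mm. A picture is of the moment at which its call begins. There is no depth.
- r.finish_job(): hands the job in, once; it reports no verdict.
The state is a dict: "clock": time; "q": joint angles; "qd": joint speeds; "joint_torque": joint torques, N m; "tool_pos": TCP position; "eef_rot": TCP orientation; "contact_force": force on the tool from outside, world axes, zero at the start; "moment": the same for the moment, N m; "opening": opening from 0.0 (shut) to 1.0 (fully open).
Only numpy, scipy, OpenCV 4.12 (cv2) and the standard library are available. Lean on these libraries where they do the work, as an engineer would, in place of code of your own. Each camera call takes 0.05 s, during which the arm holds its last target.

## Working session

There is one attempt and no reset: what is moved stays moved. The work goes in short steps, Python scripts to look and compute and a tool call to move; the robot and the scene stay as the last step left them, time stands still between calls to the robot, and variables do not carry over. Pictures are saved under pics/ and viewed, and the job is handed in when it is done.

Besides the shell and the picture viewer there is one more tool, called after "Emit:" in YAML: its name, and indented under it one key for each argument. play_rows: Moves the arm, as the interface text tells. Its arguments: {"type":"object","properties":{"targets":{"type":"array","items":{"type":"array"}},"newtons":{"type":"number"}},"required":["targets"]}

```bash
ls; mkdir -p pics
python3 - <<'E'
from plant import r
import cv2,numpy as np
s=r.get_state(); print(s, r.tcp_to_tips)
for n in("side","top"):
    d=r.snapshot(n); cv2.imwrite(f"pics/{n}0.png",d["color"][:,:,::-1]); print(n,d["fx"],d["fy"],d["cx"],d["cy"],[k for k in d]); print(np.round(d["cam_to_world"],4))
E
```

```text
pics
{'clock': 0.0, 'q': array([-1.13022574,  0.68997133, -0.19451171,  1.5663435 ,  0.15730195,
        0.90249771, -0.21510336]), 'qd': array([ 0.00020011, -0.00189028,  0.00164911,  0.00123901,  0.00155513,
       -0.00097201,  0.00123874]), 'joint_torque': array([-6.42840896e-04, -5.27572560e+01, -1.26681156e+00, -1.53424859e+01,
       -5.25718136e-02,  6.70606431e-03,  1.72090540e-04]), 'tool_pos': array([0.24709055, 0.57344389, 0.26291798]), 'eef_rot': array([ 0.14215673,  0.69262037, -0.14343879,  0.69245491]), 'contact_force': array([0.02886518, 0.38104182, 0.23523252]), 'moment': array([-0.00234513,  0.06221634, -0.00075319]), 'opening': 1.002524110824864} 0.025
side 420.0732542482283 420.0732542482283 319.80006094428774 201.81646442845124 ['color', 'fx', 'fy', 'cx', 'cy', 'cam_to_world']
[[ 0.9072  0.277  -0.3167  0.1513]
 [-0.4207  0.5856 -0.6929 -0.8662]
 [-0.0065  0.7618  0.6477  0.8622]
 [ 0.      0.      0.      1.    ]]
top 449.75389463313513 449.75389463313513 315.69915424132995 205.3940667806794 ['color', 'fx', 'fy', 'cx', 'cy', 'cam_to_world']
[[ 0.0267  0.9834 -0.1796  0.2986]
 [-0.9996  0.0279  0.004  -0.0156]
 [ 0.0089  0.1794  0.9837  1.475 ]
 [ 0.      0.      0.      1.    ]]
```

View pics/side0.png

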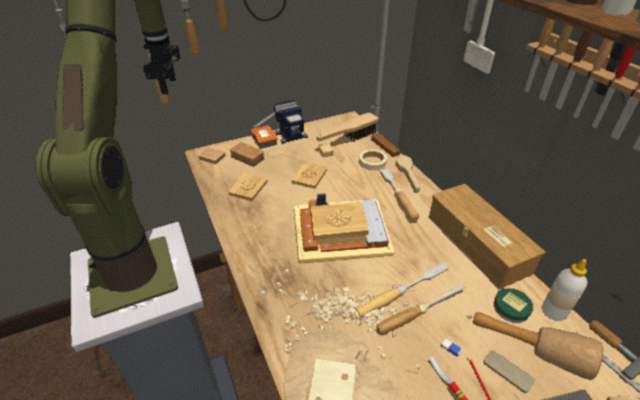

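View pics/top0.png

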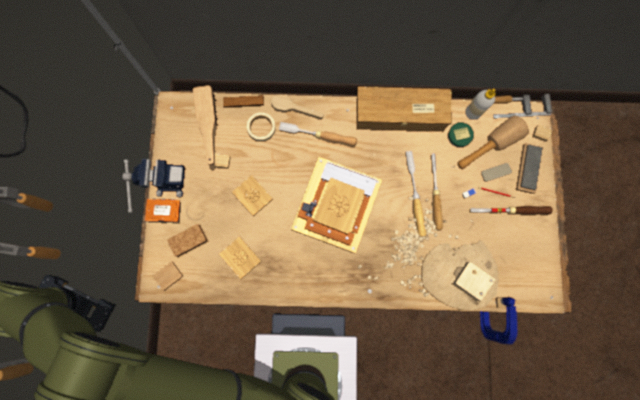

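The board is near (337,205) in the top view and (342,228) in the side view. It is turned about 20° clockwise as seen in the top view, and the black dog is at (307,210). I'll zoom in.

Run:
```python
import cv2
a=cv2.imread("pics/top0.png")[150:260,280:395]; cv2.imwrite("pics/top0z.png",cv2.resize(a,None,fx=5,fy=5,interpolation=cv2.INTER_CUBIC))
a=cv2.imread("pics/side0.png")[185:265,285:400]; cv2.imwrite("pics/side0z.png",cv2.resize(a,None,fx=6,fy=6,interpolation=cv2.INTER_CUBIC))
```

```text
(no output)
```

View pics/top0z.png

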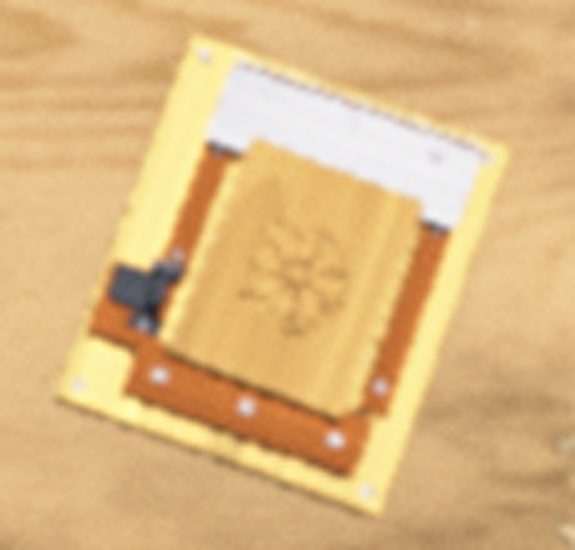

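View pics/side0z.png

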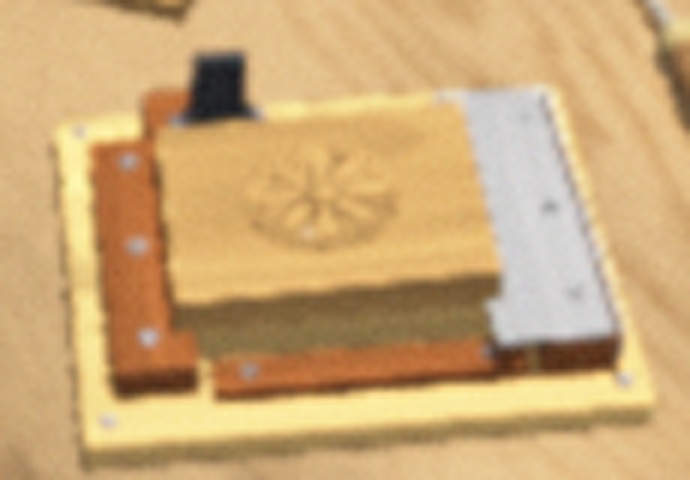

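```bash
cat > h.py <<'E'
import numpy as np
def cast(d,pix,z):
    pix=np.atleast_2d(np.asarray(pix,float)); z=np.broadcast_to(z,(len(pix),))
    M=d["cam_to_world"]
    v=np.c_[(pix[:,0]-d["cx"])/d["fx"],-(pix[:,1]-d["cy"])/d["fy"],-np.ones(len(pix))]@M[:3,:3].T
    t=(z-M[2,3])/v[:,2]; return M[:3,3]+v*t[:,None]
def proj(d,P):
    M=d["cam_to_world"]; c=(np.atleast_2d(P)-M[:3,3])@M[:3,:3]
    return np.c_[d["cx"]+d["fx"]*c[:,0]/-c[:,2], d["cy"]-d["fy"]*c[:,1]/-c[:,2]]
def rigid(L,W):
    L=np.asarray(L)[:,:2];W=np.asarray(W)[:,:2];a=L-L.mean(0);b=W-W.mean(0)
    th=np.arctan2((a[:,0]*b[:,1]-a[:,1]*b[:,0]).sum(),(a*b).sum())
    R=np.array([[np.cos(th),-np.sin(th)],[np.sin(th),np.cos(th)]]); t=W.mean(0)-R@L.mean(0)
    return th,t,R,(W-(L@R.T+t))
def unz(p,f,x0,y0): return (np.asarray(p,float)+.5)/f-.5+np.array([x0,y0])
E
python3 - <<'E'
from plant import r
import json
from h import *
L=np.array([[129,121],[129,-105],[-133,121],[-133,-105]])/1e3
C={"top":(unz([[195,38],[508,150],[60,398],[380,515]],5,280,150),unz([[252,140],[425,195],[160,345],[345,418]],5,280,150)),
"side":(unz([[555,88],[652,402],[58,128],[85,450]],6,285,185),unz([[468,100],[500,272],[160,128],[175,303]],6,285,185))}
D={}
allW=[]
for n in C:
    D[n]=r.snapshot(n)
    W=cast(D[n],C[n][0],.018); th,t,R,e=rigid(L,W); print(n,th,t,np.round(e*1e3,1).tolist()); allW.append(W)
th,t,R,e=rigid(np.r_[L,L],np.vstack(allW)); print("both",th,t)
json.dump(dict(th=th,t=t.tolist()),open("board.json","w"))
for n in C:
    W=cast(D[n],C[n][1],[.0655,.0655,.058,.058]); print(n,np.round((W[:,:2]-t)@R*1e3,1).tolist())
E
```

```text
top -0.32414127037611745 [ 0.57037924 -0.09920913] [[-1.8, -1.3], [-1.1, 2.5], [0.7, -2.9], [2.3, 1.7]]
side -0.3288428273456953 [ 0.57063877 -0.10039668] [[-1.0, -0.8], [-2.2, 3.4], [1.1, -4.3], [2.1, 1.6]]
both -0.3264893537878669 [ 0.57050902 -0.09980293]
top [[62.5, 57.9], [67.0, -58.6], [-82.3, 67.5], [-85.5, -58.7]]
side [[69.1, 59.9], [61.3, -60.1], [-81.6, 65.1], [-86.0, -55.6]]
```

```bash
cat >> h.py <<'E'
import json
from scipy.spatial.transform import Rotation as Ro
def board():
    b=json.load(open("board.json")); return b["th"],np.array(b["t"])
def b2w(p):
    th,t=board(); c,s=np.cos(th),np.sin(th); return np.array([t[0]+c*p[0]-s*p[1],t[1]+s*p[0]+c*p[1],p[2]])
def w2b(p):
    th,t=board(); c,s=np.cos(th),np.sin(th); d=np.array(p[:2])-t; return np.array([c*d[0]+s*d[1],-s*d[0]+c*d[1],p[2]])
def status(st):
    p=st["tool_pos"]; A=Ro.from_quat(st["eef_rot"]).as_matrix(); tip=p+A[:,0]*.025
    print("t",round(st["clock"],2),"tip board mm",np.round(w2b(tip)*1e3,1),"F",np.round(st["contact_force"],1),"open",round(float(st["opening"]),3)); return tip,A
def goto(st,tipb_mm,yawoff=0.):
    """shift (units of 40mm) and turn to have tips at board point, pointing down, jaw along board y"""
    tip,A=status(st); th,_=board()
    best=None
    for k in (0,np.pi):
        a=th+np.pi/2+yawoff+k
        y=np.array([np.cos(a),np.sin(a),0]);x=np.array([0,0,-1.]);z=np.cross(x,y)
        rv=Ro.from_matrix(np.c_[x,y,z]@A.T).as_rotvec()
        if best is None or np.linalg.norm(rv)<np.linalg.norm(best): best=rv
    T=b2w(np.array(tipb_mm)/1e3)+np.array([0,0,.025])
    print("turn",np.round(best,3),"shift units",np.round((T-st["tool_pos"])/.04,2),"(tcp goal",np.round(T,3),")")
E
python3 - <<'E'
from plant import r
from h import *
st=r.get_state(); print(np.round(Ro.from_quat(st["eef_rot"]).as_matrix(),2)); goto(st,[95,0,110])
goto(st,[95,0,110],np.pi/2)
E
```

```text
[[-0.    0.4   0.92]
 [-0.    0.92 -0.4 ]
 [-1.   -0.    0.  ]]
t 0.2 tip board mm [-522.2  534.2  238.2] F [-0.3  0.4 -0.2] open 0.997
turn [ 0.001 -0.     0.08 ] shift units [ 10.33 -17.6   -3.21] (tcp goal [ 0.66  -0.13   0.135] )
t 0.2 tip board mm [-522.2  534.2  238.2] F [-0.3  0.4 -0.2] open 0.997
turn [ 1.000e-03 -1.000e-03 -1.491e+00] shift units [ 10.33 -17.6   -3.21] (tcp goal [ 0.66  -0.13   0.135] )
```

Emit:
play_rows:
  targets:
    - [[0,0,0.02],[0.3,-0.5,0],80]
    - [[0,0,0.02],[0.47,-0.8,0],80]
    - [[0,0,0.02],[0.47,-0.8,0],80]
    - [[0,0,0.02],[0.47,-0.8,0],80]
    - [[0,0,0],[0.47,-0.8,0],80]

```text
clock: 0.7
tool_pos: [0.3351, 0.4246, 0.2636]
eef_rot: [0.115, 0.698, -0.115, 0.698]
contact_force: [0.4, -0.4, 0.5]
opening: 0.688
```

Emit:
play_rows:
  targets:
    - [[0,0,0],[0.47,-0.8,0],80]
    - [[0,0,0],[0.47,-0.8,0],80]
    - [[0,0,0],[0.47,-0.8,0],80]
    - [[0,0,0],[0.47,-0.8,0],80]
    - [[0,0,0],[0.47,-0.8,0],80]

```text
clock: 1.2
tool_pos: [0.4291, 0.2646, 0.2637]
eef_rot: [0.115, 0.698, -0.115, 0.698]
contact_force: [0.8, 0.8, 0.8]
opening: 0.687
```

Emit:
play_rows:
  targets:
    - [[0,0,0],[0.47,-0.8,0],80]
    - [[0,0,0],[0.47,-0.8,0],80]
    - [[0,0,0],[0.47,-0.8,0],80]
    - [[0,0,0],[0.47,-0.8,0],80]
    - [[0,0,0],[0.47,-0.8,0],80]

```text
clock: 1.7
tool_pos: [0.523, 0.1046, 0.2637]
eef_rot: [0.115, 0.698, -0.115, 0.698]
contact_force: [0.1, 0.5, 0.3]
opening: 0.689
```

Emit:
play_rows:
  targets:
    - [[0,0,0],[0.47,-0.8,0],80]
    - [[0,0,0],[0.47,-0.8,0],80]
    - [[0,0,0],[0.47,-0.8,0],80]
    - [[0,0,0],[0.47,-0.8,0],80]
    - [[0,0,0],[0.47,-0.8,0],80]

```text
clock: 2.2
tool_pos: [0.6169, -0.0555, 0.2636]
eef_rot: [0.115, 0.698, -0.115, 0.698]
contact_force: [0.1, 1.5, -0.7]
opening: 0.693
```

Run:
```python
from plant import r
from h import *
st=r.get_state();goto(st,[95,0,110])
```

```text
t 2.2 tip board mm [ 29.8  56.9 238.6] F [ 0.1  1.5 -0.7] open 0.693
turn [-0. -0.  0.] shift units [ 1.09 -1.87 -3.22] (tcp goal [ 0.66  -0.13   0.135] )
```

Now I'll move behind the far edge of the panel, still above it, then go down.

Emit:
play_rows:
  targets:
    - [[0,0,0],[0.4,-0.7,-0.5],80]
    - [[0,0,0],[0.4,-0.7,-0.5],80]
    - [[0,0,0],[0.29,-0.47,-0.6],80]
    - [[0,0,0],[0,0,-0.8],80]
    - [[0,0,0],[0,0,-0.8],80]

```text
clock: 2.7
tool_pos: [0.6603, -0.1301, 0.1344]
eef_rot: [0.116, 0.697, -0.116, 0.698]
contact_force: [0.1, 0.3, 0.8]
opening: 0.686
```

Run:
```python
from plant import r
from h import *
import cv2
for n,(x0,x1,y0,y1) in dict(top=(280,395,150,260),side=(285,400,155,265)).items():
    d=r.snapshot(n); cv2.imwrite(f"pics/{n}1.png",cv2.resize(d["color"][y0:y1,x0:x1,::-1],None,fx=5,fy=5,interpolation=cv2.INTER_CUBIC))
st=r.get_state();goto(st,[90,0,53])
```

```text
t 2.8 tip board mm [ 90.5   0.2 106. ] F [-1.5  0.1 -0.7] open 0.687
turn [-0.001 -0.01   0.   ] shift units [-0.02 -0.   -1.32] (tcp goal [ 0.656 -0.129  0.078] )
```

View pics/side1.png

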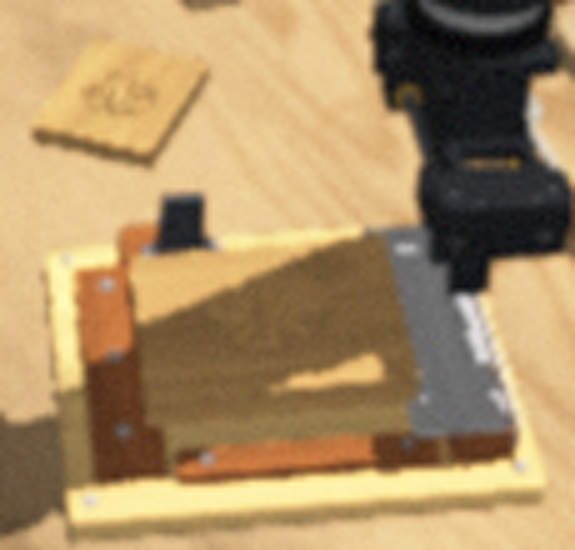

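View pics/top1.png

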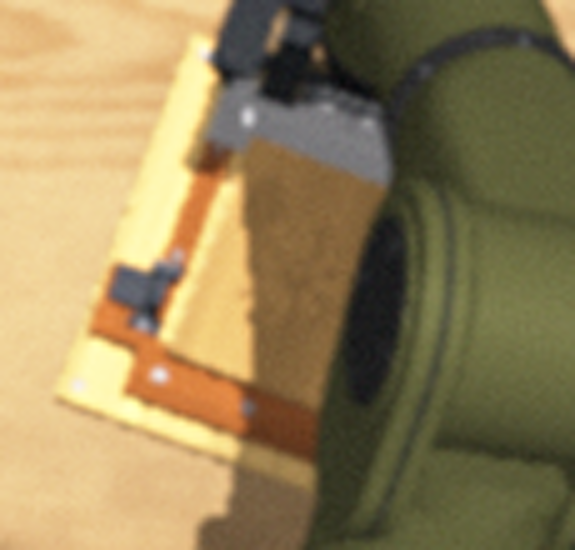

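The open fingers are behind the far edge, above the lip. I'll lower them and pull slowly toward the robot.

Emit:
play_rows:
  targets:
    - [[0,0.01,0],[0,0,-0.6],80]
    - [[0,0,0],[0,0,-0.5],80]
    - [[0,0,0],[0,0,-0.2],80]
    - [[0,0,0],[-0.09,0.03,0],80]
    - [[0,0,0],[-0.09,0.03,0],80]

```text
clock: 3.3
tool_pos: [0.6534, -0.1263, 0.0851]
eef_rot: [0.115, 0.7, -0.116, 0.695]
contact_force: [0.9, -0.1, -0.3]
opening: 0.689
```

Run:
```python
from plant import r
from h import *
goto(r.get_state(),[66,0,53])
```

```text
t 3.3 tip board mm [86.8  1.4 60.1] F [ 0.9 -0.1 -0.3] open 0.689
turn [ 0.    -0.008  0.   ] shift units [-0.51  0.13 -0.18] (tcp goal [ 0.633 -0.121  0.078] )
```

Emit:
play_rows:
  targets:
    - [[0,-0.008,0],[0,0,-0.17],80]
    - [[0,0,0],[-0.1,0.03,0],80]
    - [[0,0,0],[-0.1,0.03,0],80]
    - [[0,0,0],[-0.1,0.03,0],80]
    - [[0,0,0],[-0.1,0.03,0],80]

```text
clock: 3.8
tool_pos: [0.637, -0.1215, 0.0772]
eef_rot: [0.115, 0.698, -0.115, 0.697]
contact_force: [-0.1, -0.2, -0.1]
opening: 0.687
```

Run:
```python
from plant import r
from h import *
goto(r.get_state(),[62,0,53])
```

```text
t 3.8 tip board mm [69.9  0.8 52.2] F [-0.1 -0.2 -0.1] open 0.687
turn [-0.    -0.001  0.   ] shift units [-0.19  0.04  0.02] (tcp goal [ 0.629 -0.12   0.078] )
```

Emit:
play_rows:
  targets:
    - [[0,0,0],[-0.08,0.025,0],80]
    - [[0,0,0],[-0.08,0.025,0],80]
    - [[0,0,0],[-0.08,0.025,0],80]
    - [[0,0,0],[0,0,0],80]

```text
clock: 4.2
tool_pos: [0.6265, -0.1183, 0.0769]
eef_rot: [0.115, 0.699, -0.115, 0.697]
contact_force: [-0.2, -0.1, 0.9]
opening: 0.687
```

Run:
```python
from plant import r
from h import *
import cv2
for n,(x0,x1,y0,y1) in dict(side=(285,400,165,265)).items():
    d=r.snapshot(n); cv2.imwrite(f"pics/{n}2.png",cv2.resize(d["color"][y0:y1,x0:x1,::-1],None,fx=6,fy=6,interpolation=cv2.INTER_CUBIC))
st=r.get_state();goto(st,[56,0,53])
```

```text
t 4.25 tip board mm [59.4  0.4 51.9] F [ 0.1 -0.2 -0.1] open 0.686
turn [-0.    -0.003  0.   ] shift units [-0.09  0.02  0.03] (tcp goal [ 0.624 -0.118  0.078] )
```

View pics/side2.png

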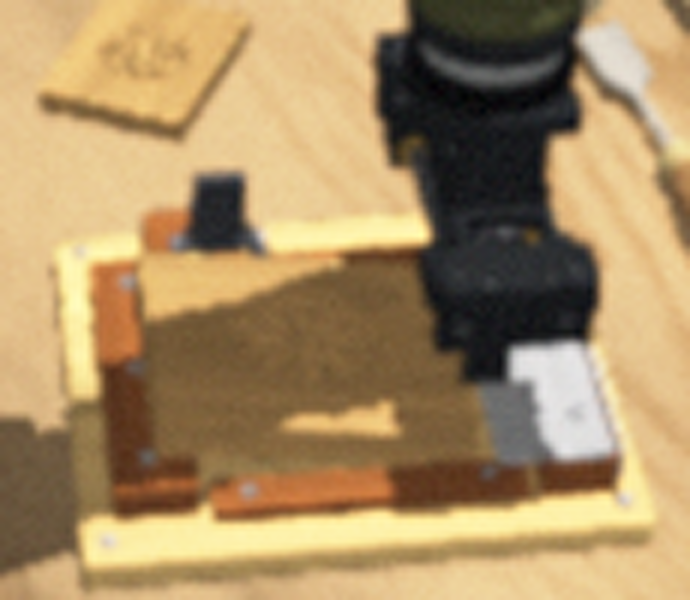

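The far edge has dropped into the bed in front of the lip. Next I'll lift and move round to the near side.

Emit:
play_rows:
  targets:
    - [[0,0,0],[0,0,0.8],80]
    - [[0,0,0],[0,0,0.8],80]
    - [[0,0,0],[-0.7,0.24,0.2],80]
    - [[0,0,0],[-0.9,0.3,0],80]
    - [[0,0,0],[-0.9,0.3,0],80]

```text
clock: 4.75
tool_pos: [0.5267, -0.0848, 0.1496]
eef_rot: [0.115, 0.698, -0.115, 0.698]
contact_force: [0.6, 0.0, -1.1]
opening: 0.687
```

Emit:
play_rows:
  targets:
    - [[0,0,0],[-0.9,0.3,0],80]
    - [[0,0,0],[-0.9,0.3,0],80]
    - [[0,0,0],[0,0,0],80]

```text
clock: 5.05
tool_pos: [0.449, -0.0598, 0.149]
eef_rot: [0.113, 0.701, -0.115, 0.694]
contact_force: [-0.0, -1.0, -0.5]
opening: 0.684
```

Run:
```python
from plant import r
from h import *
import cv2
for n,(x0,x1,y0,y1) in dict(side=(285,400,165,265),top=(280,395,150,260)).items():
    d=r.snapshot(n); cv2.imwrite(f"pics/{n}3.png",cv2.resize(d["color"][y0:y1,x0:x1,::-1],None,fx=5,fy=5,interpolation=cv2.INTER_CUBIC))
st=r.get_state();goto(st,[-122,0,45])
```

```text
t 5.15 tip board mm [-1.213e+02  1.000e-01  1.242e+02] F [ 0.6 -0.5 -0.6] open 0.687
turn [ 0.    -0.001 -0.   ] shift units [-0.02  0.   -1.98] (tcp goal [ 0.455 -0.061  0.07 ] )
```

View pics/side3.png

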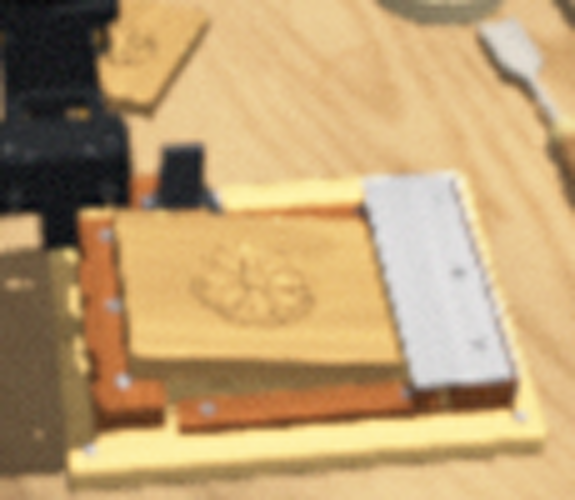

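View pics/top3.png

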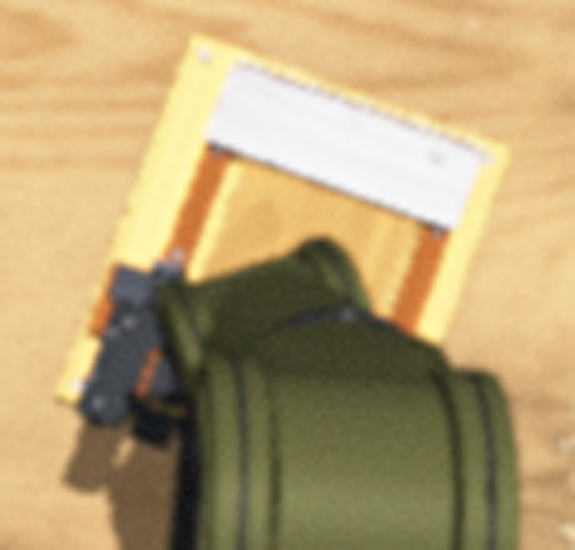

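The panel leans square: far edge down just at the lip, near edge on the stop. I'll lower the fingers behind the near face and push.

Emit:
play_rows:
  targets:
    - [[0,0,0],[0,0,-0.7],80]
    - [[0,0,0],[0,0,-0.7],80]
    - [[0,0,0],[0,0,-0.4],80]
    - [[0,0,0],[0,0,-0.18],80]
    - [[0,0,0],[0,0,0],80]

```text
clock: 5.65
tool_pos: [0.4563, -0.0612, 0.0689]
eef_rot: [0.115, 0.698, -0.115, 0.697]
contact_force: [-0.7, -0.1, -0.6]
opening: 0.688
```

Run:
```python
from plant import r
from h import *
goto(r.get_state(),[-90,0,45])
```

```text
t 5.65 tip board mm [-120.6   -0.    43.9] F [-0.7 -0.1 -0.6] open 0.688
turn [ 0.    -0.002  0.001] shift units [ 0.72 -0.24  0.03] (tcp goal [ 0.485 -0.071  0.07 ] )
```

Emit:
play_rows:
  targets:
    - [[0,0,0],[0.12,-0.04,0.03],80]
    - [[0,0,0],[0.12,-0.04,0],80]
    - [[0,0,0],[0.1,-0.033,0],80]
    - [[0,0,0],[0.1,-0.033,0],80]
    - [[0,0,0],[0.1,-0.033,0],80]

```text
clock: 6.15
tool_pos: [0.4769, -0.0683, 0.0712]
eef_rot: [0.115, 0.699, -0.115, 0.697]
contact_force: [-0.5, 0.0, -0.7]
opening: 0.686
```

Run:
```python
from plant import r
from h import *
import cv2
for n,(x0,x1,y0,y1) in dict(side=(285,400,165,265)).items():
    d=r.snapshot(n); cv2.imwrite(f"pics/{n}4.png",cv2.resize(d["color"][y0:y1,x0:x1,::-1],None,fx=6,fy=6,interpolation=cv2.INTER_CUBIC))
goto(r.get_state(),[-90,0,45])
```

```text
t 6.2 tip board mm [-97.9  -0.1  46.1] F [-0.7  0.2  0.7] open 0.689
turn [-0.    -0.001  0.001] shift units [ 0.19 -0.06 -0.03] (tcp goal [ 0.485 -0.071  0.07 ] )
```

View pics/side4.png

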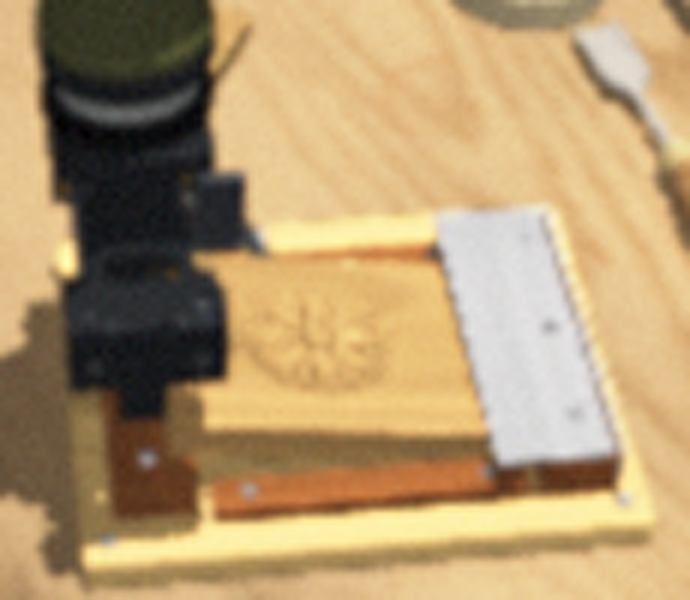

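The far edge is going under the lip. I'll keep pushing.

Emit:
play_rows:
  targets:
    - [[0,0,0],[0.08,-0.027,0],80]
    - [[0,0,0],[0.08,-0.027,0],80]
    - [[0,0,0],[0.05,-0.017,0],80]
    - [[0,0,0],[0,0,0],80]

```text
clock: 6.6
tool_pos: [0.4858, -0.0711, 0.0709]
eef_rot: [0.115, 0.698, -0.115, 0.697]
contact_force: [0.5, -0.4, -0.1]
opening: 0.687
```

Run:
```python
from plant import r
from h import *
import cv2
for n,(x0,x1,y0,y1) in dict(side=(285,400,165,265)).items():
    d=r.snapshot(n); cv2.imwrite(f"pics/{n}5.png",cv2.resize(d["color"][y0:y1,x0:x1,::-1],None,fx=6,fy=6,interpolation=cv2.INTER_CUBIC))
goto(r.get_state(),[-86,0,45])
```

```text
t 6.65 tip board mm [-89.6   0.   46. ] F [-0.2 -0.3  0.1] open 0.684
turn [-0.    -0.001  0.   ] shift units [ 0.08 -0.03 -0.02] (tcp goal [ 0.489 -0.072  0.07 ] )
```

View pics/side5.png

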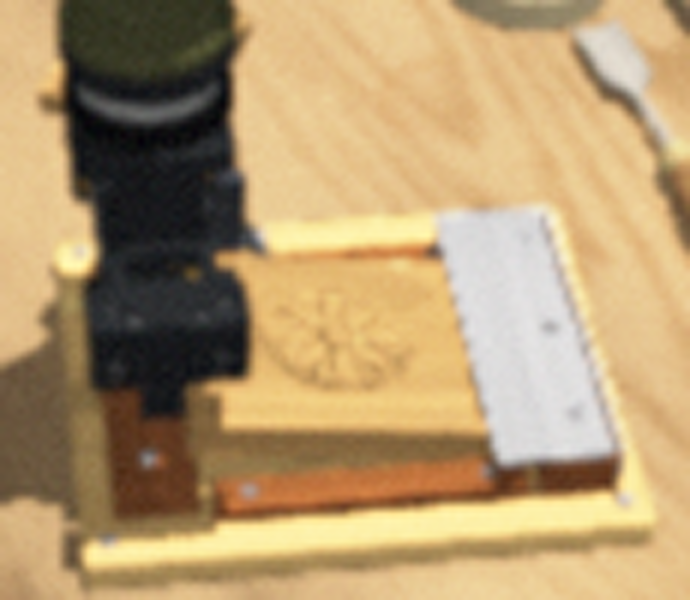

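Emit:
play_rows:
  targets:
    - [[0,0,0],[0.06,-0.02,-0.02],80]
    - [[0,0,0],[0.06,-0.02,0],80]
    - [[0,0,0],[0.04,-0.013,0],80]
    - [[0,0,0],[0,0,0],80]

```text
clock: 7.05
tool_pos: [0.4927, -0.0733, 0.0702]
eef_rot: [0.115, 0.698, -0.115, 0.698]
contact_force: [-0.0, 0.7, 0.1]
opening: 0.685
```

Run:
```python
from plant import r
from h import *
import cv2
for n,(x0,x1,y0,y1) in dict(side=(285,400,165,265)).items():
    d=r.snapshot(n); cv2.imwrite(f"pics/{n}6.png",cv2.resize(d["color"][y0:y1,x0:x1,::-1],None,fx=6,fy=6,interpolation=cv2.INTER_CUBIC))
goto(r.get_state(),[-86,0,45])
```

```text
t 7.1 tip board mm [-82.4   0.1  45.2] F [-0.1 -0.  -0. ] open 0.686
turn [-0.    -0.     0.001] shift units [-0.09  0.03 -0.  ] (tcp goal [ 0.489 -0.072  0.07 ] )
```

View pics/side6.png

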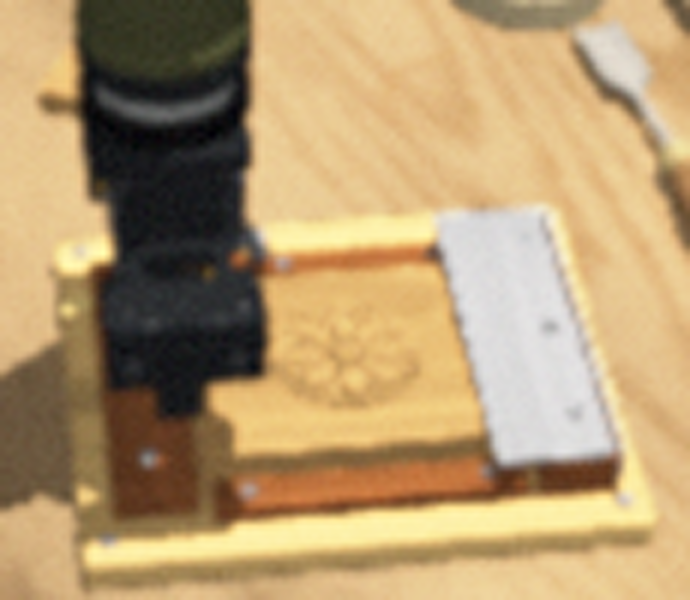

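The panel has dropped. I'll lift, close the fingers, move outside the dog and check the panel.

Emit:
play_rows:
  targets:
    - [[0,0,0],[-0.05,0.02,0.3],80]
    - [[0,0,0],[0,0,0.9],120]
    - [[0,0,0],[0,0,0.9],255]
    - [[0,0,0],[0.4,0.6,0.2],255]
    - [[0,0,0],[0.5,0.75,0],255]

```text
clock: 7.6
tool_pos: [0.5263, -0.0198, 0.165]
eef_rot: [0.116, 0.697, -0.117, 0.698]
contact_force: [0.4, -0.0, -0.3]
opening: 0.346
```

Emit:
play_rows:
  targets:
    - [[0,0,0],[0.5,0.75,0],255]
    - [[0,0,0],[0.4,0.6,0],255]
    - [[0,0,0],[0,0,0],255]

```text
clock: 7.9
tool_pos: [0.564, 0.0412, 0.1634]
eef_rot: [0.115, 0.697, -0.111, 0.699]
contact_force: [-0.9, 1.5, -0.3]
opening: 0.077
```

Run:
```python
from plant import r
from h import *
import cv2
for n,(x0,x1,y0,y1) in dict(side=(285,400,165,265),top=(280,395,150,260)).items():
    d=r.snapshot(n); cv2.imwrite(f"pics/{n}7.png",cv2.resize(d["color"][y0:y1,x0:x1,::-1],None,fx=6 if n=="side" else 5,fy=6 if n=="side" else 5,interpolation=cv2.INTER_CUBIC))
goto(r.get_state(),[-52,115,70])
```

```text
t 8.0 tip board mm [-52.2 125.6 137.7] F [ 0.6 -0.1 -0.6] open 0.005
turn [ 0.    -0.002 -0.001] shift units [-0.08 -0.25 -1.69] (tcp goal [0.558 0.026 0.095] )
```

View pics/side7.png

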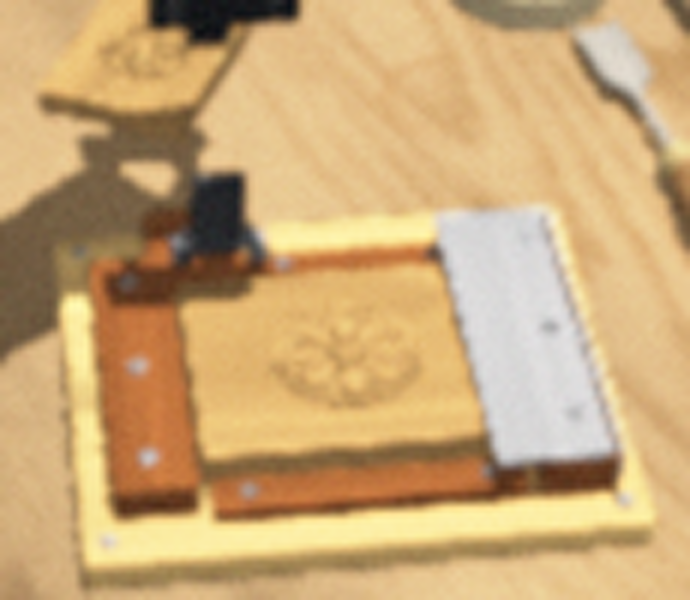

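View pics/top7.png

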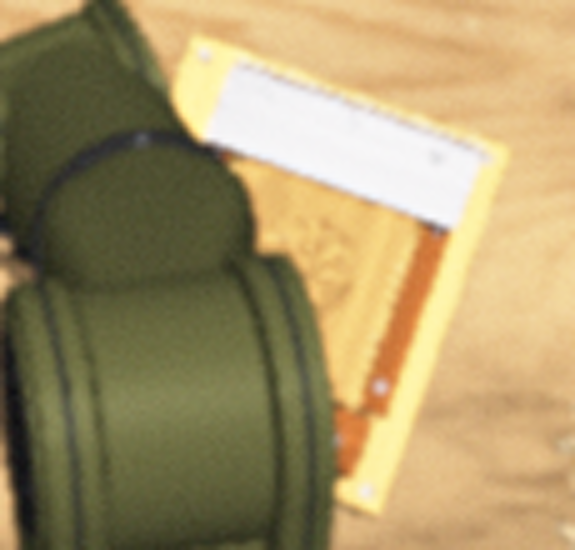

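Run:
```python
from plant import r
from h import *
d=r.snapshot("side")
p=unz([[178,300],[203,475],[487,440],[462,262]],6,285,165)
for z in (.038,.042): print([np.round(w2b(w)*1e3,1).tolist() for w in cast(d,p,z)])
```

```text
[[-74.7, 48.6, 38.0], [-75.0, -70.0, 38.0], [56.6, -62.8, 38.0], [67.8, 60.3, 38.0]]
[[-75.1, 44.1, 42.0], [-75.4, -73.9, 42.0], [55.6, -66.7, 42.0], [66.7, 55.9, 42.0]]
```

Emit:
play_rows:
  targets:
    - [[0,0,0],[0,0,-0.5],255]
    - [[0,0,0],[0,0,-0.5],255]
    - [[0,0,0],[0,0,-0.5],255]
    - [[0,0,0],[0,0,-0.2],255]
    - [[0,0,0],[0,0,0],255]

```text
clock: 8.55
tool_pos: [0.5605, 0.0343, 0.0935]
eef_rot: [0.115, 0.699, -0.116, 0.696]
contact_force: [0.4, -0.0, -0.1]
opening: 0.002
```

Run:
```python
from plant import r
from h import *
goto(r.get_state(),[-52,80,70])
```

```text
t 8.55 tip board mm [-52.6 123.8  68.5] F [ 0.4 -0.  -0.1] open 0.002
turn [ 0.001 -0.005  0.002] shift units [-0.34 -1.04  0.04] (tcp goal [ 0.547 -0.007  0.095] )
```

Emit:
play_rows:
  targets:
    - [[0,0,0],[-0.1,-0.3,0.04],255]
    - [[0,0,0],[-0.08,-0.23,0],255]
    - [[0,0,0],[-0.06,-0.18,0],255]
    - [[0,0,0],[-0.06,-0.18,0],255]
    - [[0,0,0],[-0.06,-0.18,0],255]

```text
clock: 9.05
tool_pos: [0.5475, -0.0073, 0.0961]
eef_rot: [0.115, 0.698, -0.115, 0.697]
contact_force: [-0.0, 1.5, 0.7]
opening: 0.008
```

Emit:
play_rows:
  targets:
    - [[0,0,0],[-0.06,-0.18,0],255]
    - [[0,0,0],[-0.05,-0.14,0],255]
    - [[0,0,0],[-0.05,-0.14,0],255]
    - [[0,0,0],[0,0,0],255]

```text
clock: 9.45
tool_pos: [0.5403, -0.027, 0.0957]
eef_rot: [0.115, 0.699, -0.116, 0.697]
contact_force: [-0.2, 0.1, 0.4]
opening: 0.009
```

Run:
```python
from plant import r
from h import *
import cv2
for n,(x0,x1,y0,y1) in dict(side=(285,400,165,265)).items():
    d=r.snapshot(n); cv2.imwrite(f"pics/{n}8.png",cv2.resize(d["color"][y0:y1,x0:x1,::-1],None,fx=6,fy=6,interpolation=cv2.INTER_CUBIC))
goto(r.get_state(),[-52,50,55])
```

```text
t 9.5 tip board mm [-52.1  59.8  70.7] F [ 0.9 -0.1 -0.4] open 0.008
turn [ 0.001 -0.003  0.001] shift units [-0.08 -0.23 -0.39] (tcp goal [ 0.537 -0.036  0.08 ] )
```

View pics/side8.png

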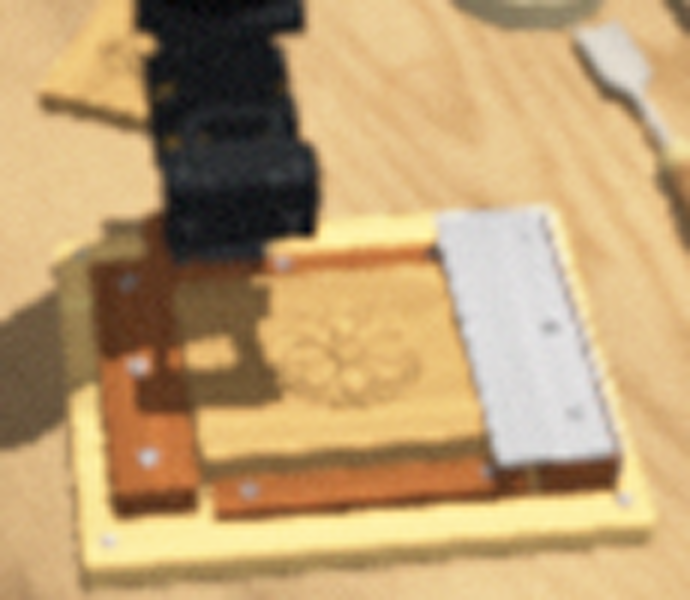

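Emit:
play_rows:
  targets:
    - [[0,0,0],[-0.03,-0.08,-0.1],255]
    - [[0,0,0],[-0.03,-0.08,-0.15],255]
    - [[0,0,0],[-0.02,-0.06,-0.15],255]
    - [[0,0,0],[0,0,-0.1],255]
    - [[0,0,0],[0,0,0],255]

```text
clock: 10.0
tool_pos: [0.537, -0.0346, 0.0749]
eef_rot: [0.115, 0.699, -0.115, 0.696]
contact_force: [-0.5, 0.3, 0.4]
opening: 0.008
```

Run:
```python
from plant import r
from h import *
goto(r.get_state(),[-52,48,47])
```

```text
t 10.0 tip board mm [-52.7  50.9  49.9] F [-0.5  0.3  0.4] open 0.008
turn [ 0.    -0.004  0.001] shift units [-0.01 -0.08 -0.07] (tcp goal [ 0.537 -0.038  0.072] )
```

Emit:
play_rows:
  targets:
    - [[0,0,0],[-0.02,-0.06,-0.04],255]
    - [[0,0,0],[0,0,-0.04],255]
    - [[0,0,0],[0,0,-0.03],255]
    - [[0,0,0],[0,0,0],255]

```text
clock: 10.4
tool_pos: [0.5367, -0.037, 0.0718]
eef_rot: [0.115, 0.698, -0.115, 0.697]
contact_force: [-1.3, -1.1, 4.5]
opening: 0.004
```

Run:
```python
from plant import r
from h import *
goto(r.get_state(),[-52,48,46])
```

```text
t 10.4 tip board mm [-52.2  48.6  46.8] F [-1.3 -1.1  4.5] open 0.004
turn [ 0.001 -0.002  0.   ] shift units [-0.   -0.02 -0.02] (tcp goal [ 0.537 -0.038  0.071] )
```

Emit:
play_rows:
  targets:
    - [[0,0,0],[0,0,-0.03],255]
    - [[0,0,0],[0,0,-0.03],255]
    - [[0,0,0],[0,0,0],255]

```text
clock: 10.7
tool_pos: [0.5367, -0.037, 0.0715]
eef_rot: [0.115, 0.698, -0.116, 0.697]
contact_force: [-5.7, 0.6, 26.7]
opening: 0.007
```

Emit:
play_rows:
  targets:
    - [[0,0,0],[0,0,0.3],255]
    - [[0,0,0],[0,0,0.9],255]
    - [[0,0,0],[0,0,0.9],255]
    - [[0,0,0],[0.1,0.9,0.6],255]
    - [[0,0,0],[0.1,1,0.4],255]

```text
clock: 11.2
tool_pos: [0.5458, 0.0382, 0.1951]
eef_rot: [0.117, 0.697, -0.117, 0.698]
contact_force: [0.9, -0.5, 0.1]
opening: 0.006
```

Emit:
play_rows:
  targets:
    - [[0,0,0],[0,1,0],255]
    - [[0,0,0],[0,1,0],255]
    - [[0,0,0],[0,1,0],255]
    - [[0,0,0],[0,0.8,0],255]
    - [[0,0,0],[0,0,0],255]

```text
clock: 11.7
tool_pos: [0.5439, 0.1984, 0.1933]
eef_rot: [0.114, 0.699, -0.11, 0.697]
contact_force: [-0.3, -0.9, -0.8]
opening: 0.003
```

Run:
```python
from plant import r
from h import *
import cv2
for n,(x0,x1,y0,y1) in dict(side=(285,400,165,265),top=(280,395,150,260)).items():
    d=r.snapshot(n); cv2.imwrite(f"pics/{n}9.png",cv2.resize(d["color"][y0:y1,x0:x1,::-1],None,fx=6 if n=="side" else 5,fy=6 if n=="side" else 5,interpolation=cv2.INTER_CUBIC)); cv2.imwrite(f"pics/{n}9f.png",d["color"][:,:,::-1])
status(r.get_state())
```

```text
t 11.8 tip board mm [-118.2  267.8  167.9] F [ 0.7 -1.4 -0.4] open 0.007
```

View pics/side9.png

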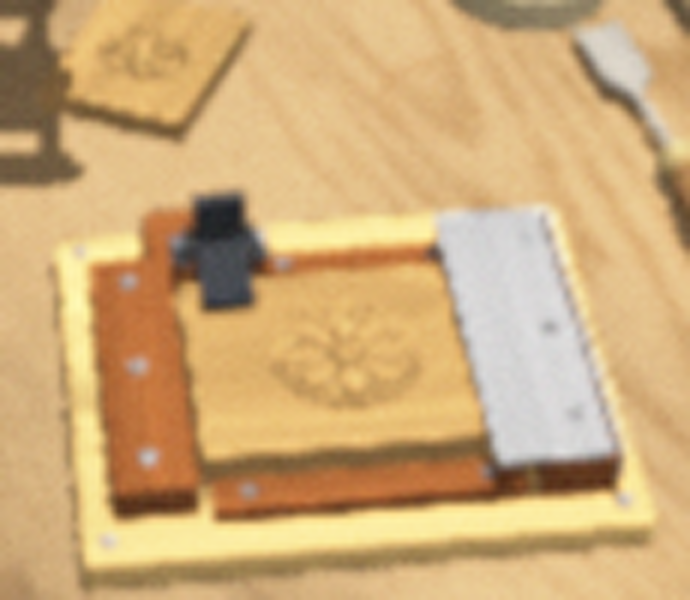

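View pics/top9.png

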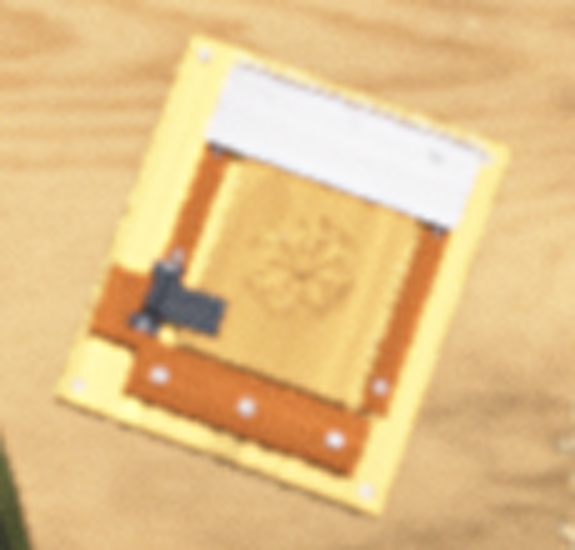

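View pics/top9f.png

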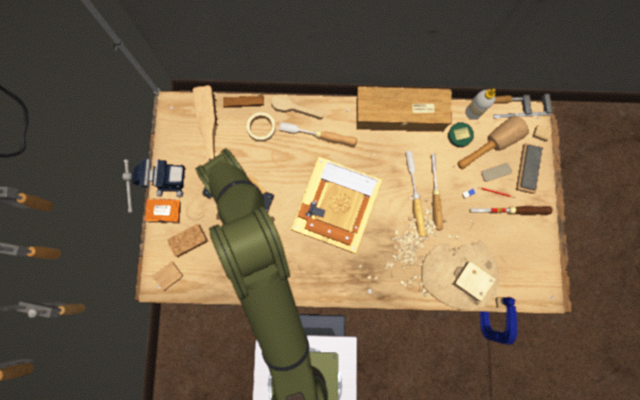

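The dog lies level across the panel corner, at (220,310) in the top zoom, and the bystanders haven't moved. Before handing in I'll triangulate the panel corners to rule out one perched on a guide.

Run:
```python
import cv2
a=cv2.imread("pics/top9f.png")[205:245,300:365]; cv2.imwrite("pics/tz.png",cv2.resize(a,None,fx=12,fy=12,interpolation=cv2.INTER_CUBIC))
a=cv2.imread("pics/side9f.png")[205:255,305:375]; cv2.imwrite("pics/sz.png",cv2.resize(a,None,fx=11,fy=11,interpolation=cv2.INTER_CUBIC))
```

View pics/tz.png

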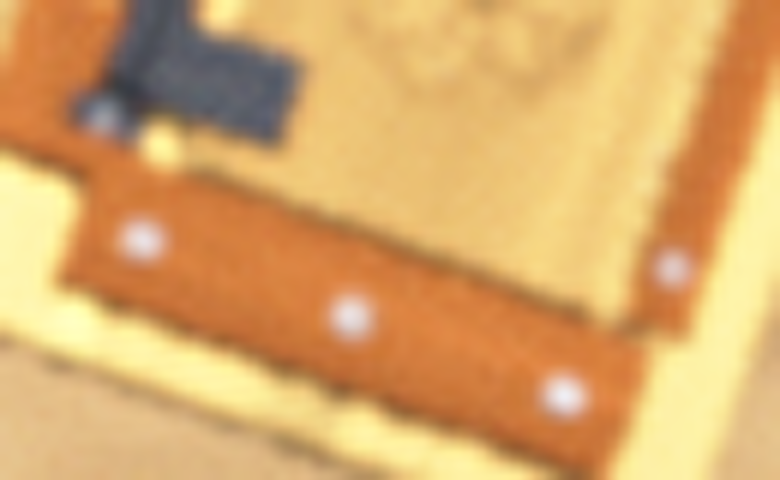

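View pics/sz.png

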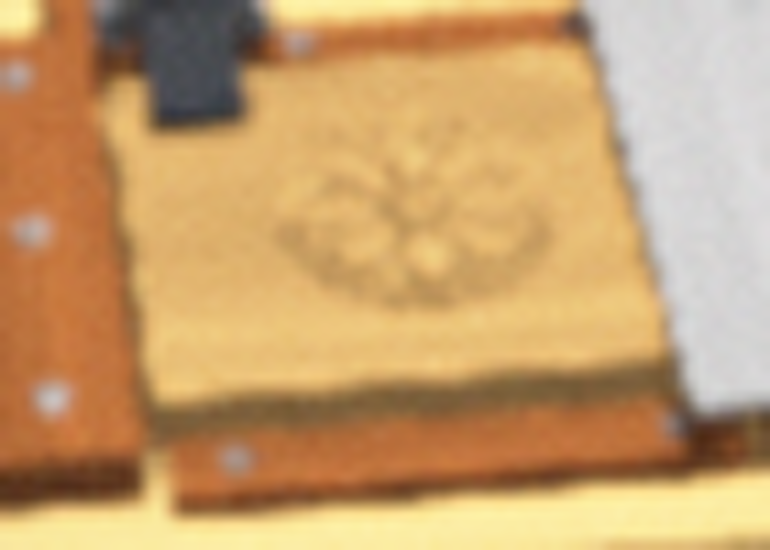

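Run:
```python
from plant import r
from h import *
T,S=r.snapshot("top"),r.snapshot("side")
for nm,a,b in(("NR",[590,315],[155,405]),("NL",[190,165],[100,78]),):
    pt=unz([a],12,300,205);ps=unz([b],11,305,205)
    res=[]
    for z in np.arange(.02,.07,.001):
        res.append((np.linalg.norm(cast(T,pt,z)-cast(S,ps,z)),z))
    g,z=min(res); print(nm,"gap mm",round(g*1e3,1),"z",round(z,3),np.round(w2b((cast(T,pt,z)+cast(S,ps,z))[0]/2)*1e3,1))
ps=unz([[155,405],[668,362],[100,78]],11,305,205)
print([np.round(w2b(w)*1e3,1).tolist() for w in cast(S,ps,.038)])
# dog tip in side and top
print([np.round(w2b(w)*1e3,1).tolist() for w in cast(S,unz([[155,125],[242,118]],11,305,205),.043)],[np.round(w2b(w)*1e3,1).tolist() for w in cast(T,unz([[300,68],[275,145]],12,300,205),.047)])
```

```text
NR gap mm 1.6 z 0.034 [-73.9 -57.3  34. ]
NL gap mm 0.8 z 0.042 [-75.3  57.2  42. ]
[[-73.5, -61.2, 38.0], [55.6, -60.9, 38.0], [-75.3, 61.6, 38.0]]
[[-63.1, 35.9, 43.0], [-40.0, 36.0, 43.0]] [[-40.7, 38.5, 47.0], [-62.6, 37.6, 47.0]]
```

Run:
```python
from plant import r
print(r.finish_job())
```

```text
the job is handed in; nothing more can be done
None
```

The panel is in its bed with the dog tipped over its near left corner, and I handed the job in at about 12 s of the 51 s allowed. `r.finish_job()` reports no verdict.

**What I did:** I pulled the panel toward the robot by its far edge until that edge fell to the bed. Then I pushed its near face until the far edge went under the lip and the near edge dropped behind the stop. Last, I tipped the dog over with the closed fingers and moved the arm clear.

**Last checks:**
- **Panel position:** the near edge is at about x = -74 to -75 mm of the board, so the far edge should be about 18 mm under the lip. The sides are at about ±61 mm, inside the guides.
- **Panel flatness:** triangulating the two near top corners gave 34 mm (right) and 42 mm (left), where 38 mm was expected. They disagree by 8 mm, which I put down to pixel error. Casting the side view at 38 mm gave a consistent, square panel, and both views show its near edge level with the stop.
- **Dog:** its tip is at about y = 36 to 38 mm, where a level leg would reach 34 mm. It took 4.5 N of downward push as the fingertips reached the level-leg height, then 26.7 N on the final press against the panel, which is a firm stop.
- **Bystanders:** none looked moved in the last full top view. I judged this by eye and did not measure it.

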